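# Bring the catch cup round the bent rail to the rinse outlet

## Robot

A 7-joint arm with a two-finger parallel gripper is mounted at the origin on the work surface. World frame = base frame: x ahead of the robot, y to its left, z up, the work surface at z = 0. Lengths are in m, angles in rad, forces in N, time in s.
With the tool pointing down it reaches from about 0.425 to 0.825 m from the base axis. Payload 3.6 kg.
Tool frame: the origin (TCP) lies midway between the tips of the shut fingers; the grasp point (between the pads) lies 19 mm behind it; z points along the fingers, y is the direction in which the jaws open and shut (so a half turn about z gives the same grasp; the last joint's range is limited). The gripper opens to 85 mm and grips with 20 to 120 N. Pads are 22 mm wide; open, the fingers measure 114 mm over their backs; the gripper's body (76 mm by 85 mm) begins 54 mm behind the grasp point. The pads swing forward as they close: fully open they stand 13 mm farther back than shut.
Start: joints at [-1.306, 0.615, -0.013, 1.423, 0.008, 1.103, -0.04], TCP at [0.187, 0.623, 0.231] pointing down, gripper open.
Joint ranges: [-3.12, 3.12], [-0.3, 2.06], [-1.34, 1.32], [0.26, 2.42], [-1.36, 4.5], [0.01, 1.98], [-2.84, 2.84]. Speed limits (rad/s): [2.79, 2.79, 3.14, 3.14, 3.14, 3.14, 3.14].

## Interface

Orientations are given as a unit quaternion [x, y, z, w].
In Python, from plant import ctrl gives the robot as it stands.
- The arm moves only by the tool servo_tool, never from a script. Its argument "rows" is a list that holds one entry, the list of rows, each a list of 4 numbers: the shift along the tool's x, y, z in mm, then the turn about the tool's z in degrees. In form: [[[dx, dy, dz, turn], ...]]. A call has 1 to 5 rows; each row shifts and turns the commanded pose from where the row before left it, along the tool's axes as they then stand; what a row does not reach is not made up. A row lasts 1/8 s, in which the tool goes at most 62.5 mm and 10.7 degrees, less where a joint would pass 70% of its speed; a pose out of reach is approached as far as the arm can. A call is refused whole if a number of a shift passes 62.5 or a number of a turn 10.7, either way. A call with a gripper value outside its range is refused whole. "grip" is the gripper's target within -1 to 1 (shut at 1, half-way at 0, fully open at -1), set as the call begins (left out, the last holds). The fingers move at their own pace and stop on an object; "squeeze" is the grip in N (left out, the last holds). Time passes only in rows, so rows that do not move let the fingers close. It gives the time, the measured TCP pose, the force and the opening at its end, in the units of the state.
- ctrl.get_obs(): the state, without advancing time (a new reading comes with each control period).
- ctrl.camera(name): name is "scene" or "top" or "wrist"; returns (picture, depth): 400x640x3 uint8, blue, green, red; 400x640 float32, m along the optical axis (not along the pixel's ray), 0 where there is no reading.
- ctrl.calibration(name): a dict with "fx", "fy", "cx", "cy" (pixels), "k1" (the pictures are not rectified: a ray, as slopes to the right and down, at radius r is drawn at 1 + k1 r^2 times it, then the intrinsics apply), "R" (3x3) and "t" (3): a world point X has camera coordinates R X + t; the wrist camera has in their place "hand_eye" (4x4, takes a point from camera to tool coordinates, whose origin is the TCP and whose axes are the flange's). Camera axes: x right, y down, z forward; pixel columns grow to the right and rows downward; lengths in m; the calibration is good to about 2 mm. A picture is of the moment at which its call begins: read the wrist's pose just before it. calibration takes no time and is no camera call.
- ctrl.sign_off(): hands the job in, once; it reports no verdict.
Trained networks look in the newest picture that a camera, given by its name, has taken for a name from the list of things; names that differ only in an ending like _2 or _b are one class to them, and where a whole thing is asked for, a point or a joint stands for the part that bears it (a point fixed in the world has none). Each returns a list of dicts, best first, with "confidence" (0 to 1); they miss things now and then, are a little off and sometimes report something else, mostly with a low value. They report only what shows in the picture. A call takes as long as a camera call. They do not tell look-alikes from the thing itself.
- ctrl.spot_in(camera, target): "location" ([column, row] in pixels, amid what is visible of it).
- ctrl.outline_of(camera, target): "pixels" (400x640 bool, what is visible of it) and "location" ([column, row] in pixels, amid what is visible of it).
- ctrl.place_of(camera, target): "location" ([column, row] in pixels: a listed point, or the origin of a listed thing).
The state is a dict: "time": time; "q": joint angles; "joint_velocities": joint speeds; "tau": joint torques, N m; "tool_pos": TCP position; "tcp_rot": TCP orientation; "contact_force": force on the tool from outside, world axes, zero at the start; "moment": the same for the moment, N m; "opening": finger opening in m.
Only numpy, scipy, OpenCV 4.12 (cv2) and the standard library are available. Lean on these libraries where they do the work, as an engineer would, in place of code of your own. Each camera call takes 0.05 s, during which the arm holds its last target. There are 200 camera calls.

## Task

The catch cup has to hang under the rinse outlet at the far end of the bent rail, but an amber bottle is standing in its way. First pick up the bottle and set it down gently, upright, in the grey spill tray beside the jar; then slide the cup's ring along the rail round both bends right up against the stop disc and let it hang there. Do not disturb anything else on the bench.

Things in the scene. Friction and masses are not known exactly. Their poses are not given: they have to be found in the camera images.
- rail: Fixed S-shaped rail of bent 12 mm steel rod on two posts; rod axis level, 160 mm above the bench. Origin on the bench below the middle of the middle leg, z up. Plan of the rod axis in its frame, mm: head post (95,230), -y to bend 1 (95,0), -x to bend 2 (-95,0), -y to foot post (-95,-230). Bends are 90 degrees, rounded to 40 mm radius on the axis. Post base plates 72 mm across, 12 high.
- rail_head (a point): Point on the rod axis at the top of the head post, where the first leg starts; axes as the rail's
- rail_bend1 (a point): Point where the axes of first and middle leg would meet (sharp corner of bend 1), 160 mm above the bench; axes as the rail's
- rail_bend2 (a point): Point where the axes of middle and last leg would meet (sharp corner of bend 2), 160 mm above the bench; axes as the rail's
- rail_dock (a point): Point on the rod axis, on the last leg 175 mm from rail_bend2, where the ring's middle is when the ring touches the stop; axes as the rail's. The stop is a dark disc 48 mm across, 10 mm thick, its face 10 mm further along -y. Below it a thin white rinse outlet pipe sticks out of the foot post 112 mm above the bench, its mouth turned down 5 mm short of the stop face, 98 mm above the bench.
- carrier: Catch cup carrier, loose on the rail, 0.2 kg, starts on the first leg. Origin: ring centre; x: ring axis (along the rod); z up. Ring bore 26, outside 42, length 20 mm. Hanging free, its centre is 7 mm below the rod axis. Black grip tab on top: 14 (x) by 30 (y) mm, 19 to 71 mm above the origin. Cup below on side straps: 68 mm across, rim 62 and underside 92 mm below. Turn it to follow the bends.
- bottle: Amber bottle with paper band and tall white cap, standing close beside the middle leg on one side or the other, its centre about 50 mm from the rod axis. Origin at the centre of its underside, z up. Body 62 mm across up to 82 mm, shoulder to a 32 mm neck, cap 38 mm across from 108 to 140 mm (top). About 0.3 kg.
- tray: Fixed grey open spill tray, outside 100 (x) by 190 (y) by 30 mm high, walls and floor 5 mm. Origin at the centre of its underside; the bottle's place is the free half, centre at y = +45 mm, its floor 5 mm above the bench.
- jar: Squat jar with a black lid, 62 mm across, 85 mm high, standing in the -y half of the tray; origin at the centre of its underside. Not to be moved.
- tin: Low aluminium tin, 60 mm across, 38 mm high, beside the middle leg on the side away from the bottle; low enough for the cup to pass over. Not to be moved.
- rack: White rack of small vials, 90 (x) by 170 (y) mm, 64 mm high; origin at the centre of its underside. Not to be moved.
- beaker: Glass beaker, 84 mm across, 100 mm high, beyond the rail. Not to be moved.
- solvent: Clear bottle, 80 mm across, 190 mm high, on the right. Not to be moved.
- spanner: Steel spanner 170 mm long lying at the right front; origin under its middle. Not to be moved.
- notebook: Notebook 150 by 210 by 12 mm lying on the left. Not to be moved.
Things that resemble listed ones, but are neither listed nor needed, are in the scene too. Leave any purple or red look-alike of the carrier alone.

How it is judged:
On the way, in this order (a step that is already met when the one before it is completed fails the run):
1. the bottle stands upright and released on the tray's floor, in its free half, with the carrier still on the first leg (x of bottle in the frame of tray between -0.022 and 0.022 m and y of bottle in the frame of tray between 0 and 0.085 m and height (world z) of bottle below 0.01 m and angle between bottle's own z axis and vertical below 0.12 rad and contact force between bottle and the fingers below 0.1 N and y of carrier in the frame of rail above 0.05 m), for 0.2 s.
2. the carrier's ring is on the middle leg, round the first bend (x of carrier in the frame of rail between -0.055 and 0.04 m and y of carrier in the frame of rail below 0.03 m).
3. the carrier's ring is against the stop disc on the last leg (y of carrier in the frame of rail_dock below 0.008 m and horizontal distance between carrier and rail_dock below 0.014 m), for 0.2 s.
At the end, for the whole second after the job is handed in: The carrier hangs freely on the last leg, upright within 0.2 rad and at rest, its ring within 8 mm of touching the stop disc (and within 14 mm of the docking point, seen from above); the bottle stands upright (within 0.12 rad) on the floor of the tray's free half (all of step 3 and angle between carrier's own z axis and vertical below 0.2 rad and linear speed of carrier below 0.03 m/s and x of bottle in the frame of tray between -0.022 and 0.022 m and y of bottle in the frame of tray between 0 and 0.085 m and height (world z) of bottle below 0.01 m and angle between bottle's own z axis and vertical below 0.12 rad).
It fails at once if the bottle is tipped by more than 0.5 rad (angle between bottle's own z axis and vertical above 0.5 rad).
It fails at once if the bottle is banged down into the tray (over 60 N) (contact force between bottle and tray above 60 N).
It fails at once if a bystander is shifted by more than 25 mm (distance of any of jar, tin, rack, beaker, solvent, spanner, notebook from where it was at the start of the episode above 0.025 m).
It fails at once if jar, beaker or clear bottle is tipped over (angle between any of jar, beaker, solvent's own z axis and vertical above 0.5 rad).
It also fails if it takes over 64 s, if anything falls off the work surface, if the arm or the gripper's body presses on something with over 40 N, if the wrist force passes 120 N, or if a joint passes its speed limit or range.

## Working session

There is one attempt and no reset: what is moved stays moved. The work goes in short steps, Python scripts to look and compute and a tool call to move; the robot and the scene stay as the last step left them, time stands still between calls to the robot, and variables do not carry over. Pictures are saved under pics/ and viewed, about 8 in all and at most 12, crops included, and the job is handed in when it is done.

Besides the shell and the picture viewer there is one more tool, called after ">>>" as name(argument=value, ...) on one line, values as JSON. servo_tool: Moves the arm, as the interface text tells. Its arguments: {"type":"object","properties":{"rows":{"type":"array","items":{"type":"array","items":{"type":"array","items":{"type":"number"}}}},"grip":{"type":"number"},"squeeze":{"type":"number"}},"required":["rows"]}

```bash
mkdir -p pics; cat > h.py <<'E'
import numpy as np, cv2
from plant import ctrl
from scipy.spatial.transform import Rotation as Ro
def cam(n):
    o=ctrl.get_obs(); p,d=ctrl.camera(n); c=ctrl.calibration(n)
    if 'R' in c: R=np.array(c['R']);t=np.array(c['t']); W=np.eye(4);W[:3,:3]=R.T;W[:3,3]=-R.T@t
    else:
        T=np.eye(4);T[:3,:3]=Ro.from_quat(o['tcp_rot']).as_matrix();T[:3,3]=o['tool_pos'];W=T@np.array(c['hand_eye'])
    return p,d,c,W
def ray(c,W,uv):
    K=np.array([[c['fx'],0,c['cx']],[0,c['fy'],c['cy']],[0,0,1.]])
    s=cv2.undistortPoints(np.array(uv,float).reshape(-1,1,2),K,np.array([c['k1'],0,0,0.]))[:,0]
    return np.c_[s,np.ones(len(s))]@W[:3,:3].T, W[:3,3]
def onz(c,W,uv,z):
    r,o=ray(c,W,uv); return o+r*((z-o[2])/r[:,2])[:,None]
def cloud(d,c,W,mask):
    v,u=np.nonzero(mask&(d>0)); r,o=ray(c,W,np.c_[u,v]); return o+r*d[v,u][:,None]
E
cat > a.py <<'E'
from h import *
o=ctrl.get_obs(); print(o['tool_pos'],o['tcp_rot'],o['opening'])
p,d,c,W=cam('top'); cv2.imwrite('pics/top.png',p)
for n,z in [('rail_head',.16),('rail_bend1',.16),('rail_bend2',.16),('rail_dock',.16),('carrier',.153),('bottle',0),('tray',0),('jar',0),('tin',0),('beaker',0),('solvent',0),('rack',0)]:
    for x in ctrl.place_of('top',n)[:3]:
        print(n,round(x['confidence'],2),np.round(x['location']),np.round(onz(c,W,[x['location']],z)[0],3))
p,d,c,W=cam('scene'); cv2.imwrite('pics/scene.png',p)
E
python3 a.py
```

```text
[0.18676251 0.62177821 0.23013123] [ 1.45375693e-01  9.89375668e-01 -1.29062338e-03 -1.74908659e-04] 0.08529811882578293
rail_head 0.67 [259. 160.] [0.64  0.189 0.16 ]
rail_bend1 0.68 [338. 230.] [ 0.451 -0.032  0.16 ]
rail_bend1 0.68 [418. 285.] [ 0.31  -0.247  0.16 ]
rail_bend1 0.67 [343. 162.] [ 0.641 -0.044  0.16 ]
rail_bend2 0.68 [338. 230.] [ 0.451 -0.032  0.16 ]
rail_bend2 0.68 [418. 285.] [ 0.31  -0.247  0.16 ]
rail_bend2 0.67 [343. 162.] [ 0.641 -0.044  0.16 ]
rail_dock 0.72 [407. 233.] [ 0.447 -0.218  0.16 ]
rail_dock 0.17 [257. 160.] [0.64  0.194 0.16 ]
carrier 0.9 [390. 140.] [ 0.71  -0.177  0.153]
carrier 0.77 [272. 130.] [0.731 0.157 0.153]
carrier 0.59 [344. 161.] [ 0.644 -0.046  0.153]
bottle 0.8 [357. 203.] [ 0.554 -0.1    0.   ]
tray 0.84 [406. 194.] [ 0.587 -0.253  0.   ]
tray 0.65 [407. 232.] [ 0.469 -0.255  0.   ]
jar 0.64 [423. 193.] [ 0.593 -0.307  0.   ]
jar 0.46 [419. 281.] [ 0.319 -0.289  0.   ]
tin 0.88 [322. 214.] [0.517 0.009 0.   ]
beaker 0.58 [327. 136.] [ 0.769 -0.002  0.   ]
solvent 0.85 [475. 200.] [ 0.573 -0.474  0.   ]
solvent 0.24 [405. 193.] [ 0.592 -0.251  0.   ]
rack 0.56 [266. 216.] [0.505 0.179 0.   ]
```

View pics/top.png

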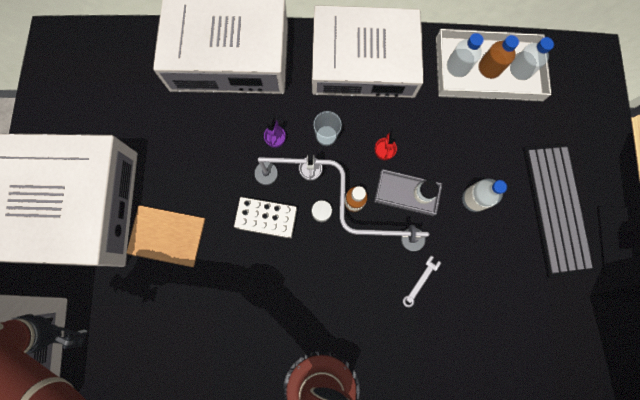

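View pics/scene.png

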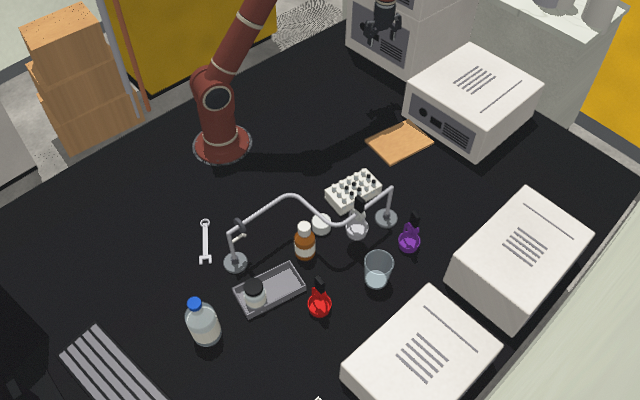

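The real carrier (silver cup, black tab) is at about pixel (310,165) in the top view. The bottle is at (357,198), on the tray side of the middle leg. The purple and red cups are decoys. Next I'll refine the positions with depth.

```bash
cat > b.py <<'E'
from h import *
from scipy.optimize import least_squares
p,d,c,W=cam('top')
P=cloud(d,c,W,np.ones(d.shape,bool))
m=(P[:,0]>.38)&(P[:,0]<.72)&(P[:,1]>-.32)&(P[:,1]<.24)
P=P[m]
r=P[(P[:,2]>.15)&(P[:,2]<.18)]
def path():
    a=np.linspace(0,np.pi/2,12); L=[]
    L+= [(95,y) for y in np.linspace(230,40,60)]+[(55+40*np.cos(t),40-40*np.sin(t)) for t in a]
    L+= [(x,0) for x in np.linspace(55,-55,40)]+[(-55-40*np.sin(t),-40+40*np.cos(t)) for t in a]
    L+= [(-95,y) for y in np.linspace(-40,-230,60)]
    return np.array(L)/1000
pa=path()
from scipy.spatial import cKDTree
def f(v):
    cs,sn=np.cos(v[2]),np.sin(v[2]);q=(r[:,:2]-v[:2])@np.array([[cs,-sn],[sn,cs]])
    return cKDTree(pa).query(q)[0]
s=least_squares(f,[.546,-.04,0],loss='soft_l1',f_scale=.004,diff_step=1e-3)
x=s.x;print('rail',x,np.median(f(x)),len(r))
cs,sn=np.cos(x[2]),np.sin(x[2]);M=np.array([[cs,-sn],[sn,cs]])
tr=lambda a:np.round(M@np.array(a)+x[:2],3)
for n,a in [('head',(.095,.23)),('b1',(.095,0)),('b2',(-.095,0)),('dock',(-.095,-.175))]: print(n,tr(a))
t=P[(P[:,2]>.19)&(P[:,2]<.235)];print('tab',len(t),t.mean(0),t.min(0),t.max(0),'railframe',(t.mean(0)[:2]-x[:2])@M)
b=P[(P[:,2]>.125)&(P[:,2]<.148)&(abs(P[:,0]-.55)<.06)&(abs(P[:,1]+.1)<.04)];print('cap',len(b),b.mean(0),b.min(0),b.max(0))
P=cloud(d,c,W,np.ones(d.shape,bool))
t=P[(P[:,2]>.022)&(P[:,2]<.036)&(P[:,0]>.5)&(P[:,0]<.68)&(P[:,1]<-.13)&(P[:,1]>-.38)]
rc=cv2.minAreaRect(t[:,:2].astype(np.float32));print('tray',rc,len(t))
j=P[(P[:,2]>.07)&(P[:,2]<.1)&(P[:,0]>.53)&(P[:,0]<.66)&(P[:,1]<-.23)&(P[:,1]>-.38)];print('jar',j.mean(0))
E
python3 b.py
```

```text
rail [ 0.54263688 -0.04221464 -0.01038771] 0.003489580241718326 1094
head [0.64  0.187]
b1 [ 0.638 -0.043]
b2 [ 0.448 -0.041]
dock [ 0.446 -0.216]
tab 75 [0.63612758 0.04738274 0.22009144] [0.62417775 0.04186042 0.19100864] [0.65447924 0.05304837 0.22824111] railframe [0.09255496 0.09056368]
cap 153 [ 0.5576913  -0.08847494  0.14033011] [ 0.5398475  -0.10715074  0.12586245] [ 0.57708398 -0.07083513  0.14576012]
tray ((0.5901525020599365, -0.25485020875930786), (0.18961329758167267, 0.10213477164506912), 77.94155883789062) 377
jar [ 0.58584304 -0.30172127  0.0896112 ]
```

```bash
cat > plan.py <<'E'
# usage: plan.py x y z yaw n   (yaw = azimuth of tool y, deg) -> rows in tool axes; waypoints chain 5 at a time
from h import *; import sys
def rows(p,ps,x,y,z,yaw,n):
    out=[];t=(yaw-ps+180)%360-180
    for i in range(n):
        a=np.radians(ps); w=(np.array([x,y,z])-p)/(n-i)
        s=[-w[0]*np.sin(a)+w[1]*np.cos(a),w[0]*np.cos(a)+w[1]*np.sin(a),-w[2]]
        s=np.round(np.array(s)*1000); tu=round(-t/n,1)
        out.append([int(k) for k in s]+[tu])
        p=p+np.array([-s[0]*np.sin(a)+s[1]*np.cos(a),s[0]*np.cos(a)+s[1]*np.sin(a),-s[2]])/1000; ps-=tu
    return out,p,ps
o=ctrl.get_obs();R=Ro.from_quat(o['tcp_rot']).as_matrix();p=np.array(o['tool_pos']);ps=np.degrees(np.arctan2(R[1,1],R[0,1]))
print(np.round(p,4),round(ps,1),'tilt',round(float(np.degrees(np.arccos(-R[2,2]))),1),'op',round(o['opening'],4),'F',np.round(o['contact_force'],1),'t',round(o['time'],2),'q',np.round(o['q'],2))
a=list(map(float,sys.argv[1:]))
for k in range(0,len(a),5):
    r,p,ps=rows(p,ps,*a[k:k+4],int(a[k+4])); print(r)
E
python3 plan.py .558 -.089 .27 0 15
```

```text
[0.187  0.6225 0.2313] 73.3 tilt 0.0 op 0.0853 F [-0.2  0.9 -0.1] t 0.75 q [-1.31  0.61 -0.01  1.42  0.01  1.1  -0.04]
[[-37, -38, -3, np.float64(4.9)], [-40, -35, -3, np.float64(4.9)], [-43, -31, -3, np.float64(4.9)], [-46, -28, -2, np.float64(4.9)], [-48, -24, -3, np.float64(4.9)], [-50, -19, -2, np.float64(4.9)], [-51, -15, -3, np.float64(4.9)], [-53, -11, -2, np.float64(4.9)], [-53, -6, -3, np.float64(4.9)], [-54, -1, -2, np.float64(4.9)], [-53, 3, -3, np.float64(4.9)], [-53, 8, -2, np.float64(4.9)], [-52, 12, -3, np.float64(4.9)], [-51, 16, -2, np.float64(4.9)], [-50, 21, -3, np.float64(4.9)]]
```

>>> servo_tool(rows=[[[-37,-38,-3,4.9],[-40,-35,-3,4.9],[-43,-31,-3,4.9],[-46,-28,-3,4.9],[-48,-24,-3,4.9]]], grip=-1)

```text
time: 1.38
tool_pos: [0.3104, 0.3841, 0.2467]
tcp_rot: [0.353, 0.936, 0.0, 0.0]
contact_force: [1.3, -0.6, 0.3]
opening: 0.0855
```

>>> servo_tool(rows=[[[-50,-19,-3,4.9],[-51,-15,-3,4.9],[-53,-11,-3,4.9],[-53,-6,-3,4.9],[-54,-1,-3,4.9]]])

```text
time: 2.0
tool_pos: [0.4349, 0.1469, 0.2618]
tcp_rot: [0.544, 0.839, 0.001, 0.0]
contact_force: [1.7, 0.1, 0.7]
opening: 0.0851
```

>>> servo_tool(rows=[[[-53,3,-3,4.9],[-53,8,-2,4.9],[-52,12,-3,4.9],[-51,16,-2,4.9],[-50,21,-3,4.9]]])

```text
time: 2.62
tool_pos: [0.5585, -0.0905, 0.2746]
tcp_rot: [0.709, 0.705, 0.0, 0.0]
contact_force: [0.9, 0.2, -0.2]
opening: 0.0855
```

```bash
sed -i "s/tu=round(-t\/n,1)/tu=float(round(-t\/n,1))/" plan.py; cat > w.py <<'E'
from h import *
p,d,c,W=cam('wrist'); cv2.imwrite('pics/w1.png',p)
P=cloud(d,c,W,np.ones(d.shape,bool))
b=P[(P[:,2]>.13)&(P[:,2]<.146)&(np.hypot(P[:,0]-.558,P[:,1]+.089)<.03)]
print('cap',len(b))
if len(b): print(b.mean(0),b.min(0),b.max(0),cv2.minEnclosingCircle(b[:,:2].astype(np.float32)))
r=P[(P[:,2]>.158)&(P[:,2]<.17)&(abs(P[:,0]-.55)<.05)];print('rod',len(r), r.mean(0) if len(r) else '')
E
python3 w.py; python3 plan.py .558 -.089 .13 0 5
```

```text
cap 1047
[ 0.55693348 -0.08791185  0.14020807] [ 0.53899839 -0.1071729   0.13018924] [ 0.57520966 -0.07051475  0.14289148] ((0.5568675398826599, -0.08936981856822968), 0.019043665379285812)
rod 1500 [ 0.54913359 -0.04231874  0.16559192]
[ 0.5606 -0.1003  0.2753] -1.0 tilt 0.6 op 0.0858 F [ 2.9 -6.1  2.2] t 2.67 q [-0.17  0.48  0.48  1.61 -0.23  1.1   0.35]
[[2, -1, 29, -0.2], [2, 0, 29, -0.2], [2, -1, 29, -0.2], [3, 0, 29, -0.2], [2, -1, 29, -0.2]]
```

View pics/w1.png

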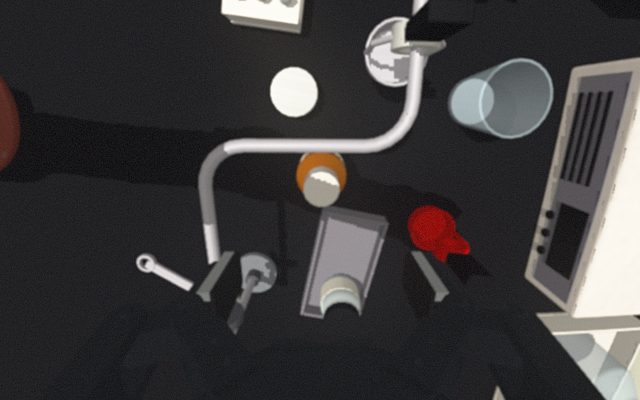

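>>> servo_tool(rows=[[[0,0,0,0],[0,0,30,0],[0,0,40,0],[0,0,30,0],[0,0,0,0]]])

```text
time: 3.3
tool_pos: [0.5558, -0.0866, 0.1723]
tcp_rot: [0.707, 0.707, -0.001, -0.003]
contact_force: [0.2, 0.3, 1.1]
opening: 0.085
```

```bash
python3 plan.py .557 -.089 .108 0 5
```

```text
[ 0.5558 -0.0866  0.1723] -0.0 tilt 0.4 op 0.085 F [0.2 0.3 1.1] t 3.3 q [-0.15  0.58  0.42  1.76 -0.3   0.87  0.4 ]
[[0, 0, 13, -0.0], [-1, 0, 13, -0.0], [0, 0, 13, -0.0], [-1, 1, 13, -0.0], [0, 0, 12, -0.0]]
```

>>> servo_tool(rows=[[[-1,0,16,0],[-1,1,16,0],[-1,0,16,0],[0,0,16,0],[0,0,0,0]]])

```text
time: 3.92
tool_pos: [0.5576, -0.0921, 0.1087]
tcp_rot: [0.709, 0.706, -0.001, -0.001]
contact_force: [0.4, -0.0, 0.0]
opening: 0.0855
```

>>> servo_tool(rows=[[[0,0,0,0],[0,0,0,0],[0,0,0,0],[0,0,0,0],[0,0,0,0]]], grip=1, squeeze=40)

```text
time: 4.55
tool_pos: [0.5587, -0.0925, 0.111]
tcp_rot: [0.708, 0.706, 0.0, 0.0]
contact_force: [-1.6, -0.5, 6.4]
opening: 0.037
```

>>> servo_tool(rows=[[[0,0,0,0],[0,0,0,0],[0,0,0,0],[0,0,-6,0],[0,0,-6,0]]])

```text
time: 5.18
tool_pos: [0.5582, -0.092, 0.1218]
tcp_rot: [0.708, 0.706, -0.0, -0.001]
contact_force: [0.5, 0.1, -3.6]
opening: 0.0371
```

```bash
python3 plan.py .557 -.095 .19 0 5 .598 -.211 .19 -12 6
```

```text
[ 0.5582 -0.092   0.1218] -0.2 tilt 0.1 op 0.0371 F [ 0.5  0.1 -3.6] t 5.17 q [-0.12  0.64  0.39  1.8  -0.34  0.76  0.44]
[[-1, 0, -14, -0.0], [-1, 0, -14, -0.0], [0, 0, -13, -0.0], [-1, -1, -14, -0.0], [0, 0, -13, -0.0]]
[[-19, 7, 0, 2.0], [-19, 8, 0, 2.0], [-19, 8, 0, 2.0], [-19, 9, 0, 2.0], [-18, 9, 0, 2.0], [-18, 10, 0, 2.0]]
```

>>> servo_tool(rows=[[[-1,0,-14,0],[-1,0,-14,0],[-1,0,-14,0],[-1,0,-13,0],[0,0,-13,0]]])

```text
time: 5.8
tool_pos: [0.5586, -0.0964, 0.1913]
tcp_rot: [0.709, 0.706, 0.0, 0.0]
contact_force: [0.3, -0.1, -4.6]
opening: 0.0372
```

>>> servo_tool(rows=[[[-10,4,0,0],[-20,7,0,0],[-20,7,0,0],[-20,7,0,0],[-20,7,0,0]]])

```text
time: 6.42
tool_pos: [0.5906, -0.1881, 0.19]
tcp_rot: [0.709, 0.706, -0.0, -0.0]
contact_force: [-0.5, -0.5, -4.0]
opening: 0.037
```

>>> servo_tool(rows=[[[-16,6,0,0],[-10,3,0,0],[0,0,10,0],[0,0,10,0],[0,0,0,0]]])

```text
time: 7.05
tool_pos: [0.5983, -0.2106, 0.1686]
tcp_rot: [0.708, 0.706, -0.0, -0.002]
contact_force: [0.3, 0.6, -3.5]
opening: 0.0372
```

```bash
python3 plan.py .599 -.213 .125 0 5
cat > t.py <<'E'
from h import *
for n in ('top','wrist'):
    p,d,c,W=cam(n); cv2.imwrite('pics/%s_2.png'%n,p)
    P=cloud(d,c,W,np.ones(d.shape,bool))
    t=P[(P[:,2]>.024)&(P[:,2]<.034)&(P[:,0]>.5)&(P[:,0]<.68)&(P[:,1]<-.13)&(P[:,1]>-.38)]
    print(n,'tray',cv2.minAreaRect(t[:,:2].astype(np.float32)),len(t))
E
python3 t.py
```

```text
[ 0.5983 -0.2106  0.1686] -0.1 tilt 0.2 op 0.0372 F [ 0.3  0.6 -3.5] t 7.05 q [ 0.07  0.68  0.41  1.55 -0.31  0.97  0.57]
[[0, 0, 9, -0.0], [-1, 0, 9, -0.0], [0, 0, 9, -0.0], [-1, 0, 8, -0.0], [0, 1, 9, -0.0]]
top tray ((0.5898564457893372, -0.2547445595264435), (0.18915444612503052, 0.1005704253911972), 77.62370300292969) 144
wrist tray ((0.5938047170639038, -0.2285061776638031), (0.1334814876317978, 0.10048824548721313), 77.749755859375) 1450
```

View pics/wrist_2.png

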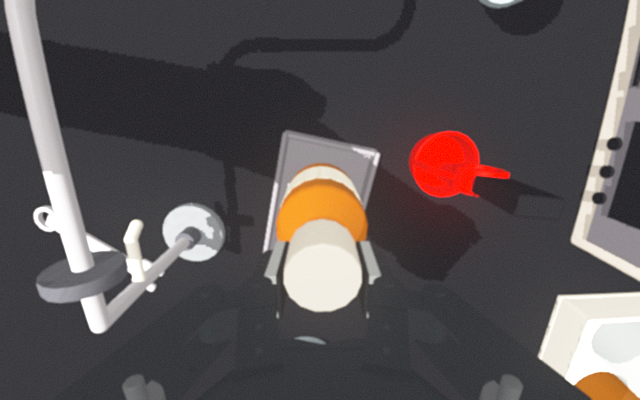

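>>> servo_tool(rows=[[[-1,1,12,0],[-1,0,12,0],[0,0,10,0],[0,0,8,0],[0,0,4,0]]])

```text
time: 7.78
tool_pos: [0.6, -0.2143, 0.1235]
tcp_rot: [0.708, 0.706, -0.0, -0.0]
contact_force: [-0.6, 0.7, -3.8]
opening: 0.0367
```

>>> servo_tool(rows=[[[0,0,2,0],[0,0,2,0],[0,0,2,0],[0,0,1,0],[0,0,0,0]]])

```text
time: 8.4
tool_pos: [0.6002, -0.2144, 0.1173]
tcp_rot: [0.708, 0.706, -0.0, -0.0]
contact_force: [-0.6, 0.2, -3.8]
opening: 0.0364
```

>>> servo_tool(rows=[[[0,0,1,0],[0,0,1,0],[0,0,1,0],[0,0,0,0],[0,0,0,0]]])

```text
time: 9.02
tool_pos: [0.6004, -0.2148, 0.1161]
tcp_rot: [0.708, 0.706, 0.0, 0.0]
contact_force: [-2.0, 0.4, 5.6]
opening: 0.0369
```

>>> servo_tool(rows=[[[0,0,0,0],[0,0,0,0],[0,0,0,0],[0,0,0,0],[0,0,-5,0]]], grip=-1)

```text
time: 9.65
tool_pos: [0.6, -0.2143, 0.119]
tcp_rot: [0.708, 0.706, -0.0, -0.0]
contact_force: [-0.2, -0.4, -0.3]
opening: 0.0856
```

>>> servo_tool(rows=[[[0,0,-20,0],[0,0,-40,0],[0,0,-50,0],[0,0,-50,0],[0,0,0,0]]])

```text
time: 10.28
tool_pos: [0.6024, -0.2162, 0.285]
tcp_rot: [0.709, 0.706, 0.002, 0.005]
contact_force: [-0.8, 0.7, 0.3]
opening: 0.0854
```

```bash
cat > u.py <<'E'
from h import *
p,d,c,W=cam('wrist'); cv2.imwrite('pics/w3.png',p)
P=cloud(d,c,W,np.ones(d.shape,bool))
b=P[(P[:,2]>.13)&(P[:,2]<.155)&(np.hypot(P[:,0]-.6,P[:,1]+.21)<.04)]
print('cap',len(b),np.median(b,0) if len(b) else'', cv2.minEnclosingCircle(b[:,:2].astype(np.float32)))
p,d,c,W=cam('top');cv2.imwrite('pics/t3.png',p); P=cloud(d,c,W,np.ones(d.shape,bool))
t=P[(P[:,2]>.19)&(P[:,2]<.235)&(abs(P[:,0]-.64)<.04)&(abs(P[:,1]-.045)<.06)];print('tab',len(t),t.mean(0),t.min(0),t.max(0))
E
python3 u.py; python3 plan.py .638 .046 .28 90 10
```

```text
cap 1049 [ 0.59877923 -0.20961784  0.1454334 ] ((0.5987746715545654, -0.2112608253955841), 0.019031547009944916)
tab 74 [0.63620787 0.04738497 0.22007741] [0.62412131 0.04187647 0.19064653] [0.65535436 0.05306669 0.22944469]
[ 0.6001 -0.2144  0.2797] -0.2 tilt 0.0 op 0.0855 F [-0.1 -1.  -0.6] t 10.38 q [ 0.05  0.59  0.45  1.4  -0.26  1.21  0.53]
[[26, 4, 0, -9.0], [25, 8, 0, -9.0], [24, 11, 0, -9.0], [22, 15, 0, -9.0], [19, 18, 0, -9.0], [16, 21, 0, -9.0], [12, 23, 0, -9.0], [8, 25, 0, -9.0], [4, 26, 0, -9.0], [1, 26, 0, -9.0]]
```

>>> servo_tool(rows=[[[26,4,0,-9],[25,8,0,-9],[24,11,0,-9],[22,15,0,-9],[19,18,0,-9]]])

```text
time: 11.0
tool_pos: [0.6175, -0.0827, 0.2771]
tcp_rot: [0.382, 0.924, -0.001, -0.002]
contact_force: [0.3, -1.1, -0.9]
opening: 0.0856
```

>>> servo_tool(rows=[[[16,21,0,-9],[12,23,0,-9],[8,25,0,-9],[4,26,0,-9],[1,26,0,-9]]])

```text
time: 11.62
tool_pos: [0.6369, 0.0465, 0.277]
tcp_rot: [-0.001, 1.0, -0.0, -0.002]
contact_force: [0.5, -0.1, 0.3]
opening: 0.0855
```

>>> servo_tool(rows=[[[0,0,0,0],[0,0,0,0]]])

```text
time: 11.88
tool_pos: [0.6373, 0.0436, 0.2781]
tcp_rot: [0.004, 1.0, -0.001, -0.001]
contact_force: [0.3, -1.0, -0.1]
opening: 0.0855
```

```bash
cat > v.py <<'E'
from h import *
p,d,c,W=cam('wrist'); cv2.imwrite('pics/w4.png',p)
P=cloud(d,c,W,np.ones(d.shape,bool))
t=P[(P[:,2]>.215)&(P[:,2]<.235)&(abs(P[:,0]-.64)<.04)&(abs(P[:,1]-.045)<.03)]
print('tab top',len(t)); 
if len(t): print(t.mean(0),cv2.minAreaRect(t[:,:2].astype(np.float32)))
r=P[(P[:,2]>.155)&(P[:,2]<.172)&(abs(P[:,0]-.64)<.03)]
for y in (-.01,.01,.08,.11,.14):
    k=r[abs(r[:,1]-y)<.008]; print(y,len(k),k.mean(0) if len(k) else '')
E
python3 v.py; python3 plan.py .638 .046 .19 90 5
```

```text
tab top 747
[0.63554471 0.04725644 0.22386505] ((0.6369244456291199, 0.047354768961668015), (0.013969813473522663, 0.030263619497418404), 89.35819244384766)
-0.01 217 [ 0.63389123 -0.01022407  0.16498914]
0.01 201 [0.63555186 0.0099802  0.16528585]
0.08 194 [0.63614846 0.07997896 0.1651048 ]
0.11 207 [0.63661844 0.11013872 0.1651239 ]
0.14 195 [0.63752236 0.14001113 0.16521698]
[0.6375 0.0432 0.2785] 89.5 tilt 0.1 op 0.0855 F [-0.5 -0.3 -1.4] t 11.93 q [-0.12  0.56  0.03  1.39 -0.02  1.2   1.48]
[[0, 1, 18, -0.1], [0, 0, 18, -0.1], [0, 1, 18, -0.1], [0, 0, 17, -0.1], [0, 1, 18, -0.1]]
```

View pics/w4.png

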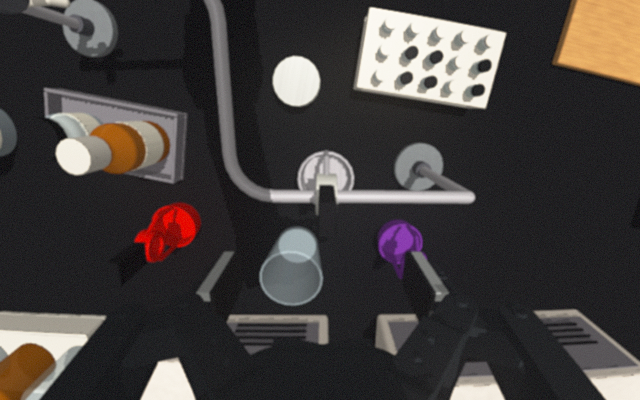

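>>> servo_tool(rows=[[[0,1,20,0],[0,1,25,0],[0,1,25,0],[0,0,20,0],[0,0,0,0]]])

```text
time: 12.55
tool_pos: [0.6366, 0.0465, 0.1875]
tcp_rot: [0.003, 1.0, -0.001, -0.002]
contact_force: [-0.5, -0.7, 0.3]
opening: 0.0858
```

>>> servo_tool(rows=[[[0,0,0,0],[0,0,0,0],[0,0,0,0],[0,0,0,0],[0,0,0,0]]], grip=1, squeeze=40)

```text
time: 13.18
tool_pos: [0.6382, 0.0482, 0.1898]
tcp_rot: [0.002, 1.0, -0.0, 0.0]
contact_force: [-1.0, 0.0, 1.8]
opening: 0.0132
```

>>> servo_tool(rows=[[[0,0,0,0],[0,0,0,0],[0,0,0,0],[0,0,-5,0],[0,0,0,0]]])

```text
time: 13.8
tool_pos: [0.6374, 0.049, 0.1937]
tcp_rot: [0.002, 1.0, 0.0, -0.001]
contact_force: [-0.3, 0.1, -1.7]
opening: 0.0131
```

```bash
cat > path.py <<'E'
# rows following the rail from current s by arc length; args: ox oy yaw_deg s_end step_mm
from plan import rows,p,ps; import numpy as np, sys
ox,oy,yw,send,step=[float(v) for v in sys.argv[1:6]] if False else [float(v) for v in open('pa').read().split()]
yr=np.radians(yw)
L1=190;A=np.pi*20;L2=110
def pt(s):  # s=0 at (95,230), returns mm, tangent deg
    if s<L1: return 95,230-s,-90
    s-=L1
    if s<A: t=s/40; return 55+40*np.cos(t),40-40*np.sin(t),-90-np.degrees(t)
    s-=A
    if s<L2: return 55-s,0,-180
    s-=L2
    if s<A: t=s/40; return -55-40*np.sin(t),-40+40*np.cos(t),-180+np.degrees(t)
    s-=A
    return -95,-40-s,-90
def w(s):
    x,y,t=pt(s);c,n=np.cos(yr),np.sin(yr); return ox+(c*x-n*y)/1000,oy+(n*x+c*y)/1000,t+yw+180
S=np.arange(0,2*A+L1+L2+135.5,.5); s0=S[np.argmin([np.hypot(w(s)[0]-p[0],w(s)[1]-p[1]) for s in S])]
print('s0',s0,'off',np.round(1000*(np.array(w(s0)[:2])-p[:2]),1), 'send dock',L1+2*A+L2+135)
n=int(np.ceil((send-s0)/step)); z=p[2]; out=[]
for i in range(1,n+1):
    x,y,t=w(s0+(send-s0)*i/n); r,p,ps=rows(p,ps,x,y,z,t,1); out+=r
for i in range(0,n,5): print(out[i:i+5])
print('end',p,ps)
E
sed -i "s/^a=list/a=[] if 'path' in sys.argv[0] else list/" plan.py
echo .5415 -.042 -.6 300 7 > pa; python3 path.py
```

```text
[0.6374 0.049  0.1937] 89.8 tilt 0.1 op 0.0131 F [-0.3  0.1 -1.7] t 13.8 q [-0.13  0.63  0.03  1.51 -0.02  1.01  1.47]
s0 138.0 off [0. 0.] send dock 560.6637061435918
[[0, -7, 0, 0.4], [0, -6, 0, 0.0], [0, -7, 0, 0.0], [0, -7, 0, 0.0], [0, -7, 0, 0.0]]
[[0, -6, 0, 0.0], [0, -7, 0, 0.0], [0, -7, 0, 2.9], [1, -7, 0, 9.6], [0, -6, 0, 9.7]]
[[1, -7, 0, 9.7], [0, -7, 0, 9.6], [1, -7, 0, 9.7], [1, -6, 0, 9.7], [0, -7, 0, 9.7]]
[[1, -7, 0, 9.6], [0, -6, 0, 9.7], [0, -7, 0, 0.1], [0, -7, 0, 0.0], [0, -7, 0, 0.0]]
[[0, -6, 0, 0.0], [0, -7, 0, 0.0], [0, -7, 0, 0.0], [0, -7, 0, 0.0]]
end [ 0.54896587 -0.04231787  0.19366675] -0.5904485730859651
```

>>> servo_tool(rows=[[[0,-7,0,0.4],[0,-6,0,0],[0,-7,0,0],[0,-7,0,0],[0,-7,0,0]]])

```text
time: 14.42
tool_pos: [0.6376, 0.0138, 0.1943]
tcp_rot: [0.006, 1.0, -0.0, -0.0]
contact_force: [-0.2, -0.2, -2.4]
opening: 0.0135
```

>>> servo_tool(rows=[[[0,-6,0,0],[0,-7,0,0],[0,-7,0,2.9],[1,-7,0,9.6],[0,-6,0,9.7]]])

```text
time: 15.05
tool_pos: [0.6345, -0.0189, 0.1943]
tcp_rot: [0.201, 0.979, 0.0, 0.0]
contact_force: [0.3, -0.4, -2.5]
opening: 0.0131
```

>>> servo_tool(rows=[[[1,-7,0,9.7],[0,-7,0,9.6],[1,-7,0,9.7],[1,-6,0,9.7],[0,-7,0,9.7]]])

```text
time: 15.68
tool_pos: [0.6102, -0.0411, 0.1944]
tcp_rot: [0.585, 0.811, 0.0, 0.0]
contact_force: [-0.3, -0.3, -1.3]
opening: 0.0135
```

```bash
python3 path.py
```

```text
[ 0.6102 -0.0411  0.1944] 18.4 tilt 0.0 op 0.0135 F [-0.3 -0.3 -1.3] t 15.68 q [-0.19  0.61  0.37  1.6  -0.25  0.98  0.58]
s0 239.0 off [-0.1  0.7] send dock 560.6637061435918
[[1, -7, 0, 8.9], [1, -6, 0, 9.7], [0, -7, 0, 0.4], [0, -7, 0, -0.0], [0, -7, 0, -0.0]]
[[0, -6, 0, -0.0], [0, -7, 0, -0.0], [0, -7, 0, -0.0], [0, -7, 0, -0.0]]
end [ 0.54915749 -0.04188082  0.19441688] -0.6107085147313459
```

Tracking well, with almost no contact force. Continuing along the middle leg.

>>> servo_tool(rows=[[[1,-7,0,8.9],[1,-6,0,9.7],[0,-7,0,0.4],[0,-7,0,0],[0,-7,0,0]]])

```text
time: 16.3
tool_pos: [0.5758, -0.0424, 0.1944]
tcp_rot: [0.708, 0.706, 0.0, -0.0]
contact_force: [-0.2, 0.4, -2.1]
opening: 0.0135
```

>>> servo_tool(rows=[[[0,-7,0,0],[0,-7,0,0],[0,-7,0,0],[0,-7,0,0],[0,-7,0,0]]])

```text
time: 16.92
tool_pos: [0.5408, -0.0422, 0.1943]
tcp_rot: [0.708, 0.706, -0.0, 0.0]
contact_force: [-0.5, -0.2, -2.4]
opening: 0.0132
```

```bash
echo .5415 -.042 -.6 553 7 > pa; python3 path.py
```

```text
[ 0.5408 -0.0422  0.1943] -0.2 tilt 0.0 op 0.0132 F [-0.5 -0.2 -2.4] t 16.93 q [-0.27  0.52  0.47  1.8  -0.3   0.89  0.33]
s0 308.5 off [0.  0.3] send dock 560.6637061435918
[[0, -7, 0, 0.4], [0, -7, 0, -0.0], [0, -7, 0, -0.0], [0, -7, 0, -0.0], [0, -7, 0, -0.0]]
[[0, -7, 0, -0.0], [0, -7, 0, -0.0], [0, -7, 0, -2.2], [0, -7, 0, -10.0], [-1, -7, 0, -10.1]]
[[-1, -7, 0, -10.0], [0, -7, 0, -10.0], [-1, -7, 0, -10.0], [-1, -7, 0, -10.0], [0, -6, 0, -10.0]]
[[-1, -7, 0, -10.0], [0, -7, 0, -7.7], [0, -7, 0, -0.0], [0, -7, 0, -0.0], [0, -7, 0, -0.0]]
[[0, -7, 0, -0.0], [0, -7, 0, -0.0], [0, -7, 0, -0.0], [0, -7, 0, -0.0], [0, -7, 0, -0.0]]
[[0, -7, 0, -0.0], [0, -7, 0, -0.0], [0, -7, 0, -0.0], [0, -7, 0, -0.0], [0, -7, 0, -0.0]]
[[0, -7, 0, -0.0], [0, -7, 0, -0.0], [0, -7, 0, -0.0], [0, -7, 0, -0.0], [0, -7, 0, -0.0]]
end [ 0.44446473 -0.2081396   0.19433456] 89.38321021567558
```

>>> servo_tool(rows=[[[0,-7,0,0.4],[0,-7,0,0],[0,-7,0,0],[0,-7,0,0],[0,-7,0,0]]])

```text
time: 17.55
tool_pos: [0.5058, -0.042, 0.1943]
tcp_rot: [0.711, 0.703, -0.0, 0.0]
contact_force: [-0.0, -0.9, -2.1]
opening: 0.0135
```

>>> servo_tool(rows=[[[0,-7,0,0],[0,-7,0,0],[0,-7,0,-2.2],[0,-7,0,-10],[-1,-7,0,-10]]])

```text
time: 18.18
tool_pos: [0.4711, -0.0441, 0.1943]
tcp_rot: [0.559, 0.829, -0.0, 0.0]
contact_force: [0.2, 0.7, -2.4]
opening: 0.014
```

>>> servo_tool(rows=[[[-1,-7,0,-10],[0,-7,0,-10],[-1,-7,0,-10],[-1,-7,0,-10],[0,-6,0,-10]]])

```text
time: 18.8
tool_pos: [0.4481, -0.0686, 0.1944]
tcp_rot: [0.157, 0.988, -0.0, 0.0]
contact_force: [0.1, -0.6, -2.0]
opening: 0.0135
```

```bash
python3 path.py
```

```text
[ 0.4481 -0.0686  0.1944] 72.0 tilt 0.0 op 0.0135 F [ 0.1 -0.6 -2. ] t 18.8 q [-0.    0.37  0.14  2.02 -0.07  0.76  1.44]
s0 413.0 off [0.1 0. ] send dock 560.6637061435918
[[-1, -7, 0, -9.3], [0, -7, 0, -8.1], [0, -7, 0, -0.0], [0, -7, 0, -0.0], [0, -7, 0, -0.0]]
[[0, -7, 0, -0.0], [0, -7, 0, -0.0], [0, -7, 0, -0.0], [0, -7, 0, -0.0], [0, -7, 0, -0.0]]
[[0, -7, 0, -0.0], [0, -7, 0, -0.0], [0, -7, 0, -0.0], [0, -7, 0, -0.0], [0, -7, 0, -0.0]]
[[0, -7, 0, -0.0], [0, -7, 0, -0.0], [0, -7, 0, -0.0], [0, -7, 0, -0.0], [0, -7, 0, -0.0]]
end [ 0.44444551 -0.20848509  0.1944214 ] 89.36677695735318
```

>>> servo_tool(rows=[[[-1,-7,0,-9.3],[0,-7,0,-8.1],[0,-7,0,0],[0,-7,0,0],[0,-7,0,0]]])

```text
time: 19.42
tool_pos: [0.4458, -0.1035, 0.1943]
tcp_rot: [0.009, 1.0, -0.0, 0.0]
contact_force: [-0.3, -0.2, -2.2]
opening: 0.0129
```

>>> servo_tool(rows=[[[0,-7,0,0],[0,-7,0,0],[0,-7,0,0],[0,-7,0,0],[0,-7,0,0]]])

```text
time: 20.05
tool_pos: [0.4451, -0.1385, 0.1943]
tcp_rot: [0.009, 1.0, 0.0, -0.0]
contact_force: [-0.4, -0.5, -2.2]
opening: 0.0136
```

>>> servo_tool(rows=[[[0,-7,0,0],[0,-7,0,0],[0,-7,0,0],[0,-7,0,0],[0,-7,0,0]]])

```text
time: 20.68
tool_pos: [0.4445, -0.1735, 0.1943]
tcp_rot: [0.009, 1.0, -0.0, -0.0]
contact_force: [-0.6, -0.2, -1.6]
opening: 0.0135
```

>>> servo_tool(rows=[[[0,-7,0,0],[0,-7,0,0],[0,-6,0,0],[0,-4,0,0],[0,0,0,0]]])

```text
time: 21.3
tool_pos: [0.444, -0.1974, 0.1943]
tcp_rot: [0.009, 1.0, -0.0, -0.0]
contact_force: [1.0, 0.6, -2.2]
opening: 0.0131
```

```bash
echo .5415 -.042 -.6 562 2 > pa; python3 path.py; cat > x.py <<'E'
from h import *
p,d,c,W=cam('wrist'); cv2.imwrite('pics/w5.png',p)
E
python3 x.py
```

```text
[ 0.444  -0.1974  0.1943] 89.0 tilt 0.0 op 0.0131 F [ 1.   0.6 -2.2] t 21.3 q [ 0.31  0.41  0.08  1.94 -0.05  0.8   1.97]
s0 542.0 off [0.8 0. ] send dock 560.6637061435918
[[-1, -2, 0, -0.4], [0, -2, 0, -0.0], [0, -2, 0, -0.0], [0, -2, 0, -0.0], [0, -2, 0, -0.0]]
[[0, -2, 0, -0.0], [0, -2, 0, -0.0], [0, -2, 0, -0.0], [0, -2, 0, -0.0], [0, -2, 0, -0.0]]
end [ 0.44478455 -0.21738259  0.19430844] 89.35077325509977
```

View pics/w5.png

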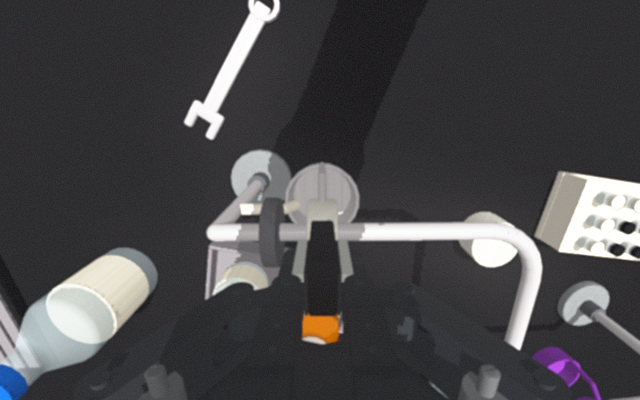

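>>> servo_tool(rows=[[[0,-4,0,0],[0,-4,0,0],[0,-3,0,0],[0,-2,0,0],[0,-1,0,0]]])

```text
time: 21.98
tool_pos: [0.4438, -0.2112, 0.1943]
tcp_rot: [0.009, 1.0, -0.0, -0.0]
contact_force: [-0.4, -1.3, -1.2]
opening: 0.0134
```

>>> servo_tool(rows=[[[0,-1,0,0],[0,-1,0,0],[0,-1,0,0],[0,-1,0,0],[0,0,0,0]]])

```text
time: 22.6
tool_pos: [0.4437, -0.2152, 0.1943]
tcp_rot: [0.009, 1.0, -0.0, -0.0]
contact_force: [0.3, -0.3, -1.8]
opening: 0.0134
```

>>> servo_tool(rows=[[[0,-1,0,0],[0,-1,0,0],[0,-1,0,0],[0,0,0,0]]])

```text
time: 23.1
tool_pos: [0.4437, -0.2163, 0.1943]
tcp_rot: [0.008, 1.0, 0.001, -0.0]
contact_force: [-0.1, 5.7, 1.0]
opening: 0.0139
```

>>> servo_tool(rows=[[[0,-1,0,0],[0,-1,0,0],[0,0,0,0]]])

```text
time: 23.48
tool_pos: [0.4438, -0.2164, 0.1944]
tcp_rot: [0.008, 1.0, 0.003, -0.001]
contact_force: [-0.5, 8.4, 3.5]
opening: 0.0134
```

>>> servo_tool(rows=[[[0,2,0,0],[0,1,2,0],[0,0,2,0],[0,0,0,0],[0,0,0,0]]])

```text
time: 24.1
tool_pos: [0.4441, -0.2163, 0.1901]
tcp_rot: [0.009, 1.0, 0.001, 0.0]
contact_force: [0.3, 5.8, -0.5]
opening: 0.0134
```

>>> servo_tool(rows=[[[0,0,0,0],[0,0,0,0],[0,0,0,0]]], grip=-0.2, squeeze=20)

```text
time: 24.48
tool_pos: [0.4437, -0.2183, 0.1905]
tcp_rot: [0.01, 1.0, -0.001, 0.0]
contact_force: [0.4, 0.5, 0.1]
opening: 0.0512
```

```bash
cat > y.py <<'E'
from h import *
o=ctrl.get_obs();print(np.round(o['tool_pos'],4),np.round(o['contact_force'],1),o['opening'],o['time'])
p,d,c,W=cam('top');cv2.imwrite('pics/t6.png',p);P=cloud(d,c,W,np.ones(d.shape,bool))
p,d,c,W=cam('scene');cv2.imwrite('pics/s6.png',cv2.resize(p[150:330,150:450],None,fx=2.5,fy=2.5))
b=P[(P[:,2]>.125)&(P[:,2]<.155)&(np.hypot(P[:,0]-.6,P[:,1]+.21)<.04)];print('cap',len(b),b.mean(0))
t=P[(P[:,2]>.195)&(P[:,2]<.235)&(np.hypot(P[:,0]-.445,P[:,1]+.21)<.03)];print('tab',len(t),t.mean(0) if len(t) else '')
E
python3 y.py
```

```text
[ 0.4437 -0.2183  0.1905] [0.4 0.5 0.1] 0.05124887080927337 24.475
cap 166 [ 0.59906989 -0.21030059  0.14355489]
tab 13 [ 0.43373625 -0.20145008  0.21007444]
```

View pics/s6.png

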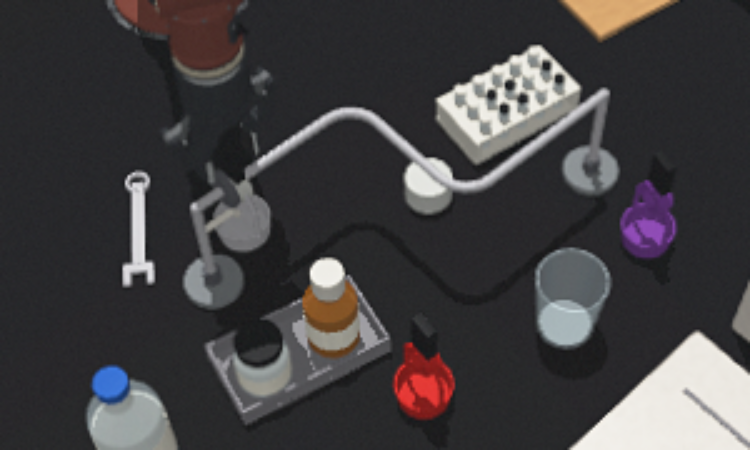

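>>> servo_tool(rows=[[[0,0,-10,0],[0,0,-20,0],[0,0,-40,0],[0,0,-40,0],[0,0,0,0]]])

```text
time: 25.2
tool_pos: [0.4456, -0.2181, 0.3043]
tcp_rot: [0.009, 1.0, -0.002, 0.004]
contact_force: [-0.1, 0.4, -0.4]
opening: 0.051
```

>>> servo_tool(rows=[[[0,0,0,0],[0,0,0,0],[0,0,0,0],[0,0,0,0],[0,0,0,0]]])

```text
time: 25.82
tool_pos: [0.4437, -0.217, 0.3001]
tcp_rot: [0.009, 1.0, 0.0, -0.0]
contact_force: [-0.1, -0.6, 0.2]
opening: 0.051
```

```bash
cat > z.py <<'E'
from h import *
p,d,c,W=cam('wrist');cv2.imwrite('pics/w7.png',p);P=cloud(d,c,W,np.ones(d.shape,bool))
t=P[(P[:,2]>.215)&(P[:,2]<.235)&(np.hypot(P[:,0]-.445,P[:,1]+.21)<.04)];print('tab',len(t),t.mean(0) if len(t) else '')
if len(t): print(cv2.minAreaRect(t[:,:2].astype(np.float32)))
s=P[(P[:,2]>.174)&(P[:,2]<.187)&(abs(P[:,0]-.444)<.02)&(P[:,1]<-.2)&(P[:,1]>-.26)];print('disc',len(s),s.mean(0) if len(s) else '',s[:,1].min(),s[:,1].max())
E
python3 z.py
```

```text
tab 581 [ 0.44064969 -0.21582708  0.22399193]
((0.4420706033706665, -0.2158888578414917), (0.014026273041963577, 0.029227890074253082), 88.8655776977539)
disc 454 [ 0.43983453 -0.22884906  0.18100423] -0.2359317539253687 -0.20616519240489314
```

View pics/w7.png

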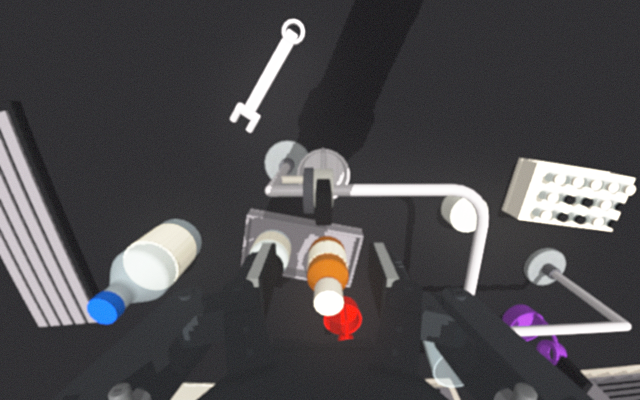

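```bash
python3 -c "
from plant import ctrl
print(ctrl.sign_off(),ctrl.get_obs()['time'])"
```

```text
the job is handed in; nothing more can be done
the job is handed in; nothing more can be done
```

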